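# Show a motor shaft's pinion to the inspection camera

### The arm

A 7-joint arm with a two-finger parallel gripper is mounted at the origin on the work surface. World frame = base frame: x ahead of the robot, y to its left, z up, the work surface at z = 0. Lengths are in m, angles in rad, forces in N, time in s.
With the tool pointing down it reaches from about 0.4 to 0.875 m from the base axis. Payload 19.3 kg.
Tool frame: the origin (TCP) lies at the very end of the fingers, on their centre line; the grasp point (between the pads) lies 19 mm behind it; z points along the fingers, y is the line along which they close (so a half turn about z gives the same grasp; the last joint's range is limited). The gripper opens to 85 mm and grips with 20 to 120 N. Pads are 22 mm wide; open, the fingers measure 114 mm over their backs; the gripper's body (76 mm by 85 mm) begins 54 mm behind the grasp point. The pads swing forward as they close: fully open they stand 13 mm farther back than shut.
Start: joints at [-1.401, 0.521, -0.036, 1.599, 0.021, 1.021, -0.113], TCP at [0.148, 0.607, 0.231] pointing down, gripper open.
Joint ranges: [-2.91, 2.91], [-0.3, 2.13], [-1.5, 1.42], [0.17, 2.43], [-1.26, 4.41], [0.16, 1.93], [-2.52, 2.52]. Speed limits (rad/s): [1.89, 1.89, 2.39, 2.39, 3.01, 3.01, 3.01].

### API

Orientations are given as [roll, pitch, yaw] about the fixed x, y, z axes, in that order (R = Rz(yaw) Ry(pitch) Rx(roll)).
In Python, from workcell import bot gives the robot as it stands.
- The arm moves only by the shell command python3 -m crank 'ROWS' [FORCE]. ROWS is a JSON object of lists of equal length, an entry for each row: "travel": the shift along the world's x, y, z in cm, a list of three; "turn": the turn, a rotation vector about the world's x, y, z in degrees, a list of three; "gripper": the closure, from 0 (fully open) to 1 (shut). A call has exactly 5 rows; each row is the pose to reach, as a shift and turn from the pose commanded when the call began; what a row does not reach only later rows make up. A row lasts 1/10 s, in which the tool goes at most 50 mm and 8.59 degrees, less where a joint would pass 70% of its speed; a pose out of reach is approached as far as the arm can. A call with a gripper value outside its range is refused whole. The fingers move at their own pace and stop on an object; FORCE is the grip in N (left out, the last holds). Time passes only in rows, so rows that repeat a pose let the fingers close, or fill a call up. It gives the time, the measured TCP pose, the force, the opening and the grip force at its end, in the units of the state.
- bot.observe(): the state, without advancing time (a new reading comes with each control period).
- bot.grab_frame(name): name is "scene" or "side" or "wrist"; returns a dict with "pixels" (480x640x3 uint8, red, green, blue), "fx", "fy", "cx", "cy" (pixels), "extrinsics" (4x4, takes a point from world to camera coordinates). Camera axes: x right, y down, z forward; pixel columns grow to the right and rows downward; lengths in m; the calibration is good to about 2 mm. A picture is of the moment at which its call begins. There is no depth.
- bot.job_done(): hands the job in; it is judged then, once.
The state is a dict: "clock": time; "qpos": joint angles; "qd": joint speeds; "joint_efforts": joint torques, N m; "position": TCP position; "tool_rot": TCP orientation; "force": force on the tool from outside, world axes, zero at the start; "moment": the same for the moment, N m; "grip_width": finger opening in m; "finger_force": force on a finger pad.
Only numpy, scipy, OpenCV 4.12 (cv2) and the standard library are available. Lean on these libraries where they do the work, as an engineer would, in place of code of your own. Each camera call takes 0.05 s, during which the arm holds its last target. There are 200 camera calls.

### The job

Pull the drive shaft with the orange cap up out of its hole in the black rack and show its brass pinion to the bench inspection camera: hold it in the air, in line with the lens, with the pinion end pointing straight into the lens and its end face 60 mm in front of the glass. Do not touch the camera, and leave the grey-capped shafts and everything else on the bench where they are. Finish while still holding the shaft motionless there: do not put it down or let go.

Things in the scene. Friction and masses are not known exactly. Their poses are not given: they have to be found in the camera images.
- orange_shaft: Drive shaft to show, 130 mm long, about 130 g, round, loose, upright in a rack hole, pinion down. From the bottom: brass pinion 21 mm diameter, 20 mm long; steel rod 10 mm diameter; from 90 to 130 mm the orange plastic cap, 24 mm diameter, to grip. Origin: centre of the pinion's end face (bottom), 10 mm above the bench at the start; z along the shaft to the cap.
- orange_cap (a point): Centre of the orange cap: on the shaft's axis, 110 mm from the pinion's end face (120 mm above the bench at the start).
- rack: Black block 70 x 270 x 55 mm high, fixed to the bench on a thin plate 100 x 290 mm. Four round blind holes in a row, 66 mm apart (y = -99, -33, 33, 99 mm), 22 mm diameter, 45 mm deep, a shaft standing loosely in each. Origin: centre of its underside; y along the row, x across it, z up. The fingers have room across the row.
- grey_shaft1: A like shaft with a grey cap, 130 mm long, same shape as the orange one, loose in another hole of the rack. Origin: centre of the pinion's end face (bottom); z along the shaft to the cap. A bystander.
- grey_shaft2: A like shaft with a grey cap, 130 mm long, same shape as the orange one, loose in another hole of the rack. Origin: centre of the pinion's end face (bottom); z along the shaft to the cap. A bystander.
- grey_shaft3: A like shaft with a grey cap, 130 mm long, same shape as the orange one, loose in another hole of the rack. Origin: centre of the pinion's end face (bottom); z along the shaft to the cap. A bystander.
- camera_stand: Aluminium stand of the inspection camera, fixed to the bench: foot 120 x 100 x 10 mm, two upright cheeks to 115 mm high. Carries the camera head (lens). Origin: on the bench straight below the lens glass; the lens looks towards -x of this frame (roughly towards the robot) and up.
- lens: Head of the inspection camera, fixed: blue box and black barrel, 108 mm long; its front is a white ring light 66 mm across around a greenish lens glass. Origin: centre of the front glass, 130 mm above the bench. z is the lens axis, out of the camera; it leans 35 degrees from vertical towards -x of the stand (roughly towards the robot).
- focus (a point): The focus point: on the lens axis, 60 mm in front of the glass. Here the centre of the pinion's end face belongs, the shaft's z then along the lens's z (cap end away from the lens).
- motor: Black motor, 70 mm diameter, 83 mm high with its shaft, loose, standing. Origin: centre of its underside. A bystander.
- screwdriver: Screwdriver with a red handle, lying loose on the bench. Its x runs from handle to tip. A bystander.
- dish: Small steel dish, 80 mm across, 28 mm high, loose. Origin: centre of its underside. A bystander.

How it is judged:
On the way:
1. the orange-capped shaft has been drawn right out of the rack and is held by the fingers, its pinion above the rack's top (z of orange_shaft in the frame of rack above 0.06 m and contact force between the fingers and orange_shaft above 2 N and contact force between orange_shaft and rack below 0.2 N), for 0.2 s.
At the end, for the whole second after the job is handed in: Held still by the fingers alone: centre of the pinion end face within 12 mm of the point 60 mm before the lens glass on its axis, pinion towards the lens, axes within 0.16 rad; under 20 mm/s and 0.2 rad/s; grey shafts upright in the rack, loose things within 30 mm of their starts (distance between orange_shaft and focus below 0.012 m and angle between the z axis of orange_shaft and the z axis of lens, either way round below 0.16 rad and z of orange_cap in the frame of lens above 0.13 m and contact force between the fingers and orange_shaft above 2 N and contact force between orange_shaft and camera_stand below 0.1 N and contact force between orange_shaft and rack below 0.1 N and height (world z) of orange_shaft above 0.12 m and linear speed of orange_shaft below 0.02 m/s and angular speed of orange_shaft below 0.2 rad/s and distance of each of grey_shaft1, grey_shaft2, grey_shaft3, motor, screwdriver, dish from where it was at the start of the episode below 0.03 m and angle between each of grey_shaft1, grey_shaft2, grey_shaft3's own z axis and vertical below 0.2 rad); the arm keeps its last pose, push and grip.
It fails at once if the camera or its stand is touched (more than 0.5 N) (contact force between camera_stand and anything else above 0.5 N).
It fails at once if a grey shaft or another loose thing on the bench is moved more than 30 mm (distance of any of grey_shaft1, grey_shaft2, grey_shaft3, motor, screwdriver, dish from where it was at the start of the episode above 0.03 m).
It also fails if it takes over 38 s, if anything falls off the work surface, if the arm or the gripper's body presses on something with over 40 N, if the wrist force passes 120 N, or if a joint passes its speed limit or range.

## Working session

There is one attempt and no reset: what is moved stays moved. The work goes in short steps, Python scripts to look and compute and a shell command to move; the robot and the scene stay as the last step left them, time stands still between calls to the robot, and variables do not carry over. Pictures are saved under pics/ and viewed, at most 10 in all, crops included, and the job is handed in when it is done.

```bash
mkdir -p pics; ls
python3 - <<'E'
from workcell import bot
import cv2, pickle, numpy as np
d={}
for n in ["scene","side","wrist"]:
    f=bot.grab_frame(n); d[n]=f
    cv2.imwrite(f"pics/{n}0.png",f["pixels"][:,:,::-1])
    E=np.array(f["extrinsics"]); print(n,f["fx"],f["cx"],f["cy"],(-E[:3,:3].T@E[:3,3]).round(3),E[2,:3].round(3))
pickle.dump(d,open("f0.pkl","wb"))
print(bot.observe())
E
```

```text
pics
scene 555.2569116643491 322.6912910354705 240.1721716515227 [1.289 0.68  0.757] [-0.588 -0.602 -0.54 ]
side 515.2645046379802 309.76539722256797 241.26805654341925 [ 0.104 -1.063  0.809] [ 0.352  0.782 -0.514]
wrist 345.0212761289451 319.9252278517256 235.72821452837465 [0.074 0.626 0.374] [ 0.287 -0.071 -0.955]
{'clock': 0.15, 'qpos': array([-1.40117919,  0.52187855, -0.03631413,  1.59986161,  0.02117756,
        1.02108849, -0.11277604]), 'qd': array([-1.59595051e-04, -2.12127211e-03, -1.02577434e-03, -6.92058224e-05,
        1.44182657e-04, -4.05467721e-04, -2.78020668e-04]), 'joint_efforts': array([ 1.24778664e-03, -9.27392220e+01,  1.98052660e+00, -3.70051718e+01,
        1.80005492e-02,  6.53017443e-03,  3.03902414e-05]), 'position': array([0.14842437, 0.60686774, 0.23086271]), 'tool_rot': array([-3.14074172e+00,  4.39282901e-05,  2.90176365e+00]), 'force': array([-0.23706633, -0.21147285,  0.28080948]), 'moment': array([-0.00351093,  0.00922893, -0.00929266]), 'finger_force': 0.0, 'grip_width': 0.08542718584592782}
```

View pics/scene0.png

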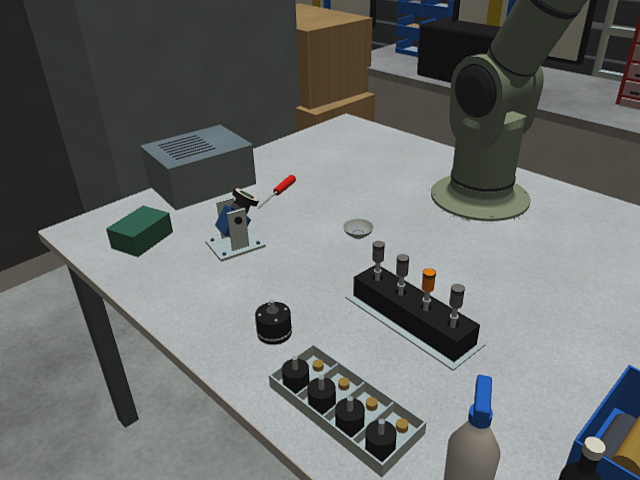

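View pics/side0.png

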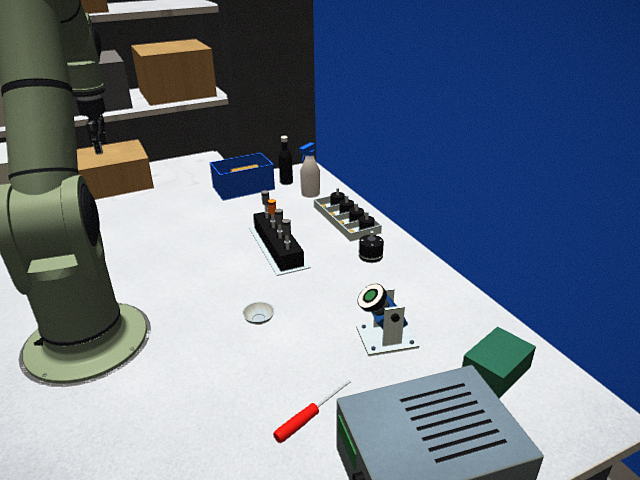

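The scene view shows the orange cap at about (429,280) and the camera head at about (240,205). The side view shows the cap at (271,207) and the lens glass at (373,296). Next I'll enlarge both.

Run:
```python
import cv2, numpy as np
s=cv2.imread("pics/scene0.png"); d=cv2.imread("pics/side0.png")
def c(i,x,y,w,h,k): return cv2.resize(i[y:y+h,x:x+w],None,fx=k,fy=k,interpolation=cv2.INTER_CUBIC)
a=np.hstack([c(s,340,230,160,140,2.5),c(s,200,180,80,70,5)]) 
b=np.hstack([c(d,240,180,80,50,5)[:250],c(d,350,275,80,50,5)])
b2=np.vstack([a,b]); cv2.imwrite("pics/crop1.png",b2); print(b2.shape)
```

```text
(600, 800, 3)
```

View pics/crop1.png

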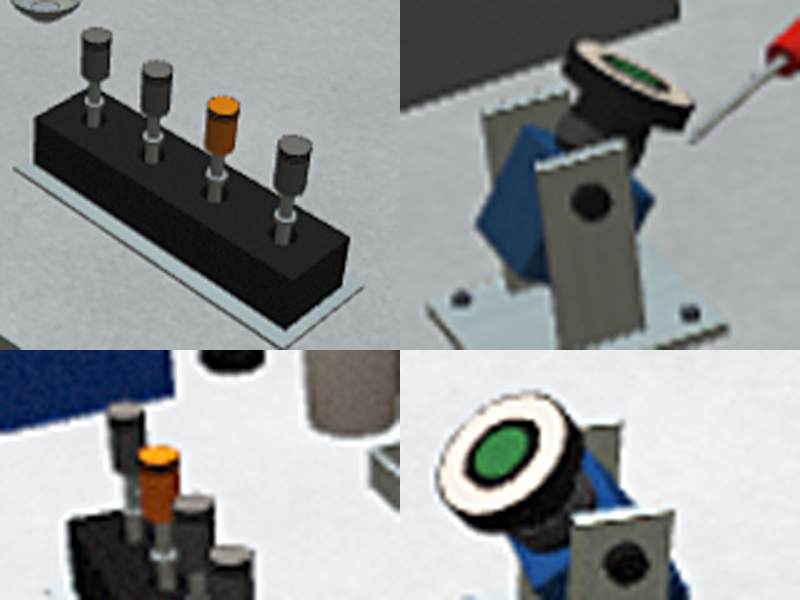

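```bash
python3 - <<'E'
import cv2, numpy as np
s=cv2.imread("pics/scene0.png"); d=cv2.imread("pics/side0.png")
def c(i,x,y,w,h,k): return cv2.resize(i[y:y+h,x:x+w],None,fx=k,fy=k,interpolation=cv2.INTER_CUBIC)
b2=np.hstack([c(s,200,180,80,90,5),c(d,350,275,80,90,5)]); cv2.imwrite("pics/crop2.png",b2)
E
cat > h.py <<'E'
import pickle, numpy as np
F=pickle.load(open("f0.pkl","rb"))
def ray(n,u,v,F=F):
    f=F[n];E=np.array(f["extrinsics"]);R=E[:3,:3]
    d=R.T@[(u-f["cx"])/f["fx"],(v-f["cy"])/f["fy"],1]
    return -R.T@E[:3,3], d/np.linalg.norm(d)
def atz(n,u,v,z,F=F):
    o,d=ray(n,u,v,F); return o+d*(z-o[2])/d[2]
def tri(*obs,F=F):
    A=0;b=0
    for n,u,v in obs:
        o,d=ray(n,u,v,F);P=np.eye(3)-np.outer(d,d);A=A+P;b=b+P@o
    return np.linalg.solve(A,b)
def proj(n,p,F=F):
    f=F[n];E=np.array(f["extrinsics"]);q=E[:3,:3]@p+E[:3,3]
    return np.array([f["fx"]*q[0]/q[2]+f["cx"],f["fy"]*q[1]/q[2]+f["cy"]])
E
python3 - <<'E'
from h import *
np.set_printoptions(precision=4,suppress=True)
print("cap",tri(("scene",428.8,280.4),("side",272,206.8)))
print("top",tri(("scene",429.6,271.6),("side",271.8,201)),atz("scene",429.6,271.6,.14),atz("side",271.8,201,.14))
print("lens",tri(("scene",248.6,194.2),("side",370.6,295)),atz("scene",248.6,194.2,.13),atz("side",370.6,295,.13))
S=lambda x,y:("scene",(x-400)/5+200,y/5+180)
D=lambda x,y:("side",(x-400)/5+350,(y-350)/5+275)
for p in [S(538,165),S(625,142),S(483,112),D(572,518),D(675,512),D(578,425),D(623,423)]: print("cheek",atz(*p,.115))
# grey cap tops scene
for x,y in [(97,35),(157,70),(224,104),(295,144)]: print(atz("scene",x/2.5+340,y/2.5+230,.14))
E
```

```text
cap [0.5601 0.2165 0.1197]
top [0.5599 0.2156 0.1394] [0.5584 0.2163 0.14  ] [0.5602 0.2121 0.14  ]
lens [ 0.587  -0.2955  0.1306] [ 0.5833 -0.2947  0.13  ] [ 0.59  -0.297  0.13 ]
cheek [ 0.6588 -0.2809  0.115 ]
cheek [ 0.6173 -0.2681  0.115 ]
cheek [ 0.6456 -0.3422  0.115 ]
cheek [ 0.6023 -0.3348  0.115 ]
cheek [ 0.6437 -0.3511  0.115 ]
cheek [ 0.6403 -0.2792  0.115 ]
cheek [ 0.6591 -0.2871  0.115 ]
[0.5505 0.0858 0.14  ]
[0.557 0.152 0.14 ]
[0.5584 0.2163 0.14  ]
[0.5637 0.2822 0.14  ]
```

View pics/crop2.png

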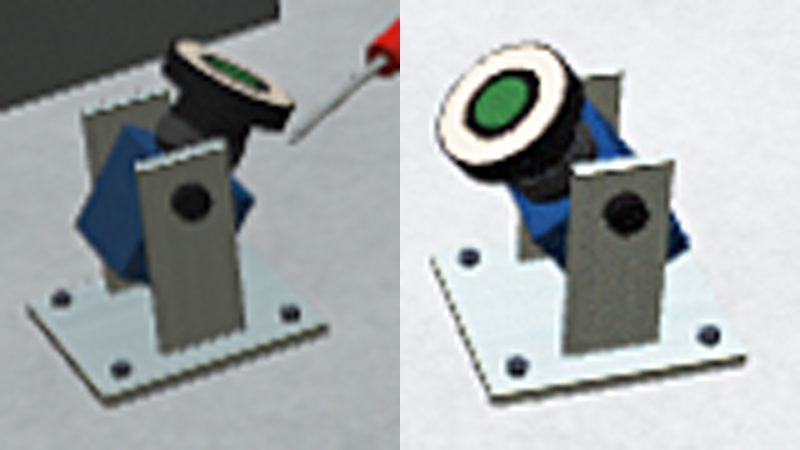

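Run:
```python
from h import *
np.set_printoptions(precision=4,suppress=True)
S=lambda x,y:("scene",x/5+200,y/5+180)
D=lambda x,y:("side",(x-400)/5+350,y/5+275)
c=[atz(*p,.01) for p in [S(27,308),S(105,402),S(328,327),D(432,258),D(493,400),D(745,358)]]
print(np.array(c))
for a,b in [(0,1),(1,2),(3,4),(4,5)]:
    v=c[b]-c[a]; print(a,b,np.linalg.norm(v),np.degrees(np.arctan2(v[1],v[0])))
c=[atz(*p,.01) for p in [S(62,298),S(121,369),S(290,313),D(469,257),D(517,366),D(710,335)]]
print(np.array(c))
for a,b in [(0,1),(1,2),(3,4),(4,5)]:
    v=c[b]-c[a]; print(a,b,np.linalg.norm(v),np.degrees(np.arctan2(v[1],v[0])))
```

```text
[[ 0.681  -0.3628  0.01  ]
 [ 0.7038 -0.2666  0.01  ]
 [ 0.5891 -0.2387  0.01  ]
 [ 0.583  -0.2525  0.01  ]
 [ 0.56   -0.3473  0.01  ]
 [ 0.674  -0.3744  0.01  ]]
0 1 0.09879384248245028 76.68103405599118
1 2 0.11798705435344725 166.3249861836276
3 4 0.09753305725000962 -103.61845018733375
4 5 0.11716226023086199 -13.358605258028689
[[ 0.6635 -0.3575  0.01  ]
 [ 0.6817 -0.2838  0.01  ]
 [ 0.5938 -0.2624  0.01  ]
 [ 0.5989 -0.2597  0.01  ]
 [ 0.5806 -0.3335  0.01  ]
 [ 0.6688 -0.3549  0.01  ]]
0 1 0.0759272136234049 76.16327467914722
1 2 0.09038384925759421 166.29239626004346
3 4 0.07601062961259537 -103.91672395112516
4 5 0.09076195044752139 -13.668346087402359
```

Run:
```python
from h import *
np.set_printoptions(precision=3,suppress=True)
for u,v in [(310,196),(286,183),(217,195),(274,180),(242,155+30)]: print(atz("side",u,v,0))
print("spray top",tri(("scene",483,378),("side",307,146)))
```

```text
[0.792 0.452 0.   ]
[0.759 0.596 0.   ]
[0.497 0.618 0.   ]
[ 0.729  0.643 -0.   ]
[0.606 0.658 0.   ]
spray top [0.779 0.45  0.194]
```

```bash
python3 -m crank '{"travel":[[2.7,-2.6,0],[5.5,-5.2,0],[8.2,-7.8,0],[11,-10.4,0],[13.7,-13,0]],"turn":[[0,0,-5.3],[0,0,-10.7],[0,0,-16],[0,0,-21.3],[0,0,-26.7]],"gripper":[0,0,0,0,0]}' 80
python3 -m crank '{"travel":[[2.7,-2.6,0],[5.5,-5.2,0],[8.2,-7.8,0],[11,-10.4,0],[13.7,-13,0]],"turn":[[0,0,-5.3],[0,0,-10.7],[0,0,-16],[0,0,-21.3],[0,0,-26.7]],"gripper":[0,0,0,0,0]}'
python3 -m crank '{"travel":[[2.7,-2.6,0],[5.5,-5.2,0],[8.2,-7.8,0],[11,-10.4,0],[13.7,-13,0]],"turn":[[0,0,-5.3],[0,0,-10.7],[0,0,-16],[0,0,-21.3],[0,0,-26.7]],"gripper":[0,0,0,0,0]}'
python3 -m crank '{"travel":[[0,0,0],[0,0,0],[0,0,0],[0,0,0],[0,0,0]],"turn":[[0,0,0],[0,0,0],[0,0,0],[0,0,0],[0,0,0]],"gripper":[0,0,0,0,0]}'
python3 - <<'E'
from workcell import bot
import cv2,pickle,numpy as np
d={n:bot.grab_frame(n) for n in ["wrist","side","scene"]}
pickle.dump(d,open("f1.pkl","wb"))
c=lambda n,x,y,w,h,k:cv2.resize(d[n]["pixels"][y:y+h,x:x+w,::-1],None,fx=k,fy=k,interpolation=cv2.INTER_CUBIC)
w=c("wrist",0,0,640,480,.625)
p=np.vstack([np.hstack([w,c("scene",350,180,160,120,2.5)]),np.hstack([c("side",200,130,160,120,2.5)]*2)])
cv2.imwrite("pics/p1.png",p); print(bot.observe())
E
```

```text
clock: 0.65
position: [0.2864, 0.4758, 0.2312]
tool_rot: [-3.141, 0.0, 2.432]
force: [0.4, 0.5, -0.2]
grip_width: 0.0856
finger_force: 0.0
clock: 1.15
position: [0.4234, 0.3459, 0.2313]
tool_rot: [3.142, -0.0, 1.966]
force: [0.2, 1.2, -0.7]
grip_width: 0.0853
finger_force: 0.0
clock: 1.65
position: [0.5604, 0.2159, 0.2312]
tool_rot: [-3.141, 0.0, 1.5]
force: [-0.4, 0.1, -0.5]
grip_width: 0.0855
finger_force: 0.0
clock: 2.15
position: [0.559, 0.2178, 0.2314]
tool_rot: [-3.141, -0.0, 1.505]
force: [0.3, 0.3, -1.1]
grip_width: 0.0854
finger_force: 0.0
{'clock': 2.3, 'qpos': array([-0.74134574,  0.51079399,  0.39561603,  1.68464721, -0.22719406,
        0.99160157, -0.3324731 ]), 'qd': array([ 0.00202244,  0.00131083,  0.00117566, -0.00018879, -0.00156481,
        0.00049165,  0.00044402]), 'joint_efforts': array([-1.30304089e-01, -8.49376273e+01,  1.05650407e+01, -3.53958964e+01,
        1.38450539e-02,  2.13147607e-03,  1.08514771e-03]), 'position': array([0.55927181, 0.21746721, 0.23135363]), 'tool_rot': array([ 3.14156741e+00, -1.36088183e-04,  1.50443376e+00]), 'force': array([-0.03787532,  0.58302158, -0.42966253]), 'moment': array([-0.05617991, -0.00477498, -0.03564219]), 'finger_force': 0.0, 'grip_width': 0.08524218517430764}
```

View pics/p1.png

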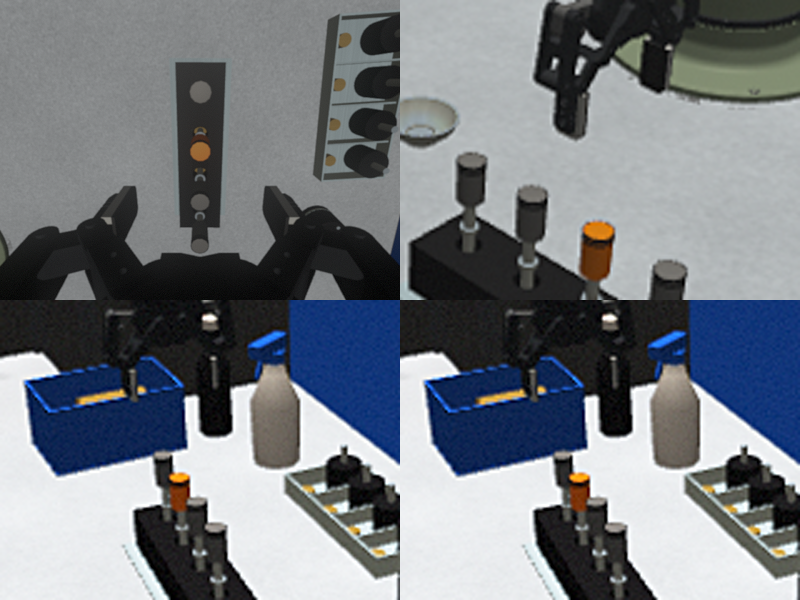

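The wrist view puts the orange cap top at (320,242), centred between the fingers with the rack row running square across them.

Run:
```python
from h import *
import pickle
G=pickle.load(open("f1.pkl","rb"))
print(atz("wrist",320,241.6,.14,F=G))
print(tri(("wrist",320,241.6),("scene",429.6,271.6),("side",271.8,201),F=G))
```

```text
[0.55845608 0.21762044 0.14      ]
[0.5593986  0.21627672 0.13907867]
```

```bash
python3 -m crank '{"travel":[[0,-0.1,-2.6],[0,-0.1,-5.2],[0,-0.1,-7.8],[0,-0.1,-10.4],[0,-0.1,-13]],"turn":[[0,0,0],[0,0,0],[0,0,0],[0,0,0],[0,0,0]],"gripper":[0,0,0,0,0]}' 80
python3 -m crank '{"travel":[[0,0,0],[0,0,0],[0,0,0],[0,0,0],[0,0,0]],"turn":[[0,0,0],[0,0,0],[0,0,0],[0,0,0],[0,0,0]],"gripper":[0,0.2,0.4,0.6,0.8]}' 80
python3 -m crank '{"travel":[[0,0,0],[0,0,0],[0,0,0],[0,0,0],[0,0,0]],"turn":[[0,0,0],[0,0,0],[0,0,0],[0,0,0],[0,0,0]],"gripper":[1,1,1,1,1]}' 80
```

```text
clock: 2.8
position: [0.5594, 0.2163, 0.1004]
tool_rot: [3.141, -0.0, 1.504]
force: [0.6, 0.3, 0.1]
grip_width: 0.0851
finger_force: 0.0
clock: 3.3
position: [0.5598, 0.2163, 0.1022]
tool_rot: [3.141, -0.001, 1.504]
force: [-0.4, -0.5, -1.1]
grip_width: 0.0282
finger_force: 0.0
clock: 3.8
position: [0.5598, 0.2164, 0.1023]
tool_rot: [3.141, -0.001, 1.504]
force: [-3.2, -0.6, 11.3]
grip_width: 0.0221
finger_force: 77.7
```

```bash
python3 -m crank '{"travel":[[0,0,1],[0,0,2],[0,0,3.5],[0,0,5],[0,0,6.5]],"turn":[[0,0,0],[0,0,0],[0,0,0],[0,0,0],[0,0,0]],"gripper":[1,1,1,1,1]}'
python3 -m crank '{"travel":[[0,0,2.5],[0,0,5],[0,0,7.5],[0,0,10],[0,0,12.5]],"turn":[[0,0,0],[0,0,0],[0,0,0],[0,0,0],[0,0,0]],"gripper":[1,1,1,1,1]}'
python3 -m crank '{"travel":[[0,0,0],[0,0,0],[0,0,0],[0,0,0],[0,0,0]],"turn":[[0,0,0],[0,0,0],[0,0,0],[0,0,0],[0,0,0]],"gripper":[1,1,1,1,1]}'
python3 - <<'E'
from workcell import bot
import cv2,pickle,numpy as np
d={n:bot.grab_frame(n) for n in ["side","scene"]}
pickle.dump(d,open("f2.pkl","wb"))
c=lambda n,x,y,w,h,k:cv2.resize(d[n]["pixels"][y:y+h,x:x+w,::-1],None,fx=k,fy=k,interpolation=cv2.INTER_CUBIC)
cv2.imwrite("pics/p2.png",np.hstack([c("scene",380,120,100,150,4),c("side",220,100,100,150,4)])); o=bot.observe();print(o["position"],o["tool_rot"],o["qpos"])
E
```

```text
clock: 4.3
position: [0.5596, 0.2161, 0.168]
tool_rot: [3.141, -0.0, 1.504]
force: [-0.8, -0.1, -0.2]
grip_width: 0.022
finger_force: 78.3
clock: 4.8
position: [0.5593, 0.2159, 0.2934]
tool_rot: [3.141, -0.0, 1.503]
force: [0.7, -0.1, -1.1]
grip_width: 0.0223
finger_force: 78.3
clock: 5.3
position: [0.5593, 0.216, 0.2908]
tool_rot: [-3.141, 0.001, 1.504]
force: [0.4, 0.0, -0.4]
grip_width: 0.022
finger_force: 78.4
[0.55935357 0.21602531 0.29094444] [-3.14105851e+00  4.29183238e-04  1.50374992e+00] [-0.75763293  0.45334876  0.42067595  1.61409339 -0.20009125  1.11770724
 -0.35361958]
```

View pics/p2.png

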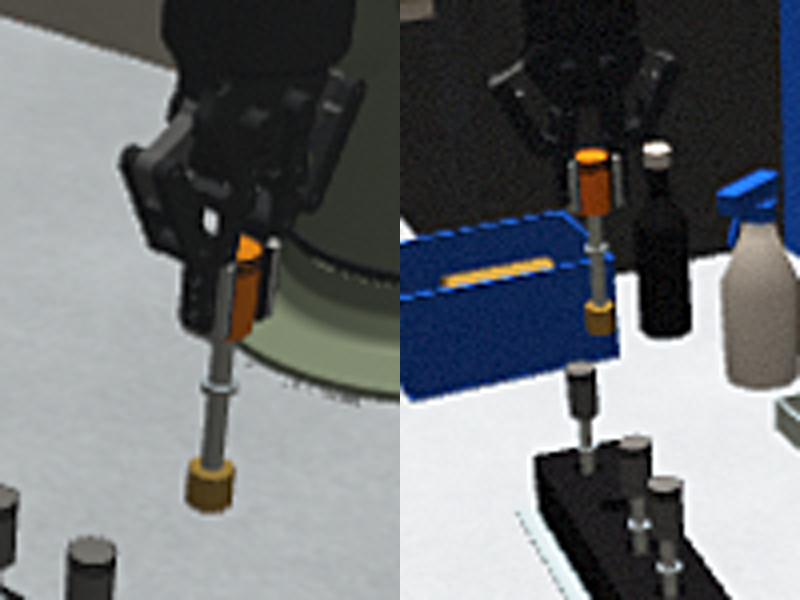

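Run:
```python
from h import *
np.set_printoptions(precision=4,suppress=True)
p=tri(("scene",209.5/4+380,499/4+120),("side",200/4+220,326/4+100))
c=tri(("scene",236/4+380,322/4+120),("side",194/4+220,208/4+100)) # cap bottom centre
print(p,c,(c-p)/np.linalg.norm(c-p),np.linalg.norm(c-p))
L=np.array([-.5575,.1349,.8192]);f=np.array([.587,-.2955,.1306])+.06*L
print("focus",f)
off=p-np.array([.5594,.2160,.2909]); print("pinion minus TCP",off)
h=np.array([.9718,-.2351,0]);
```

```text
[0.5598 0.2167 0.2006] [0.5599 0.2186 0.2909] [0.0008 0.0213 0.9998] 0.09024687390677023
focus [ 0.5535 -0.2874  0.1798]
pinion minus TCP [ 0.0004  0.0007 -0.0903]
```

```bash
python3 -m crank '{"travel":[[-0.7,-3.2,0.2],[-1.3,-6.4,0.4],[-2,-9.6,0.6],[-2.7,-12.8,0.8],[-3.4,-16,1]],"turn":[[0,0,-2],[0,0,-4],[0,0,-6],[0,0,-8],[0,0,-9.8]],"gripper":[1,1,1,1,1]}'
python3 -m crank '{"travel":[[-0.7,-3.2,0.2],[-1.3,-6.4,0.4],[-2,-9.6,0.6],[-2.7,-12.8,0.8],[-3.4,-16,1]],"turn":[[-0.82,-3.4,0],[-1.64,-6.8,0],[-2.47,-10.2,0],[-3.29,-13.6,0],[-4.11,-17,0]],"gripper":[1,1,1,1,1]}'
python3 -m crank '{"travel":[[-0.7,-3.2,0.2],[-1.3,-6.4,0.4],[-2,-9.6,0.6],[-2.7,-12.8,0.8],[-3.3,-16,0.9]],"turn":[[-0.82,-3.4,0],[-1.64,-6.8,0],[-2.47,-10.2,0],[-3.29,-13.6,0],[-4.11,-17,0]],"gripper":[1,1,1,1,1]}'
python3 -m crank '{"travel":[[0,0,0],[0,0,0],[0,0,0],[0,0,0],[0,0,0]],"turn":[[0,0,0],[0,0,0],[0,0,0],[0,0,0],[0,0,0]],"gripper":[1,1,1,1,1]}'
cat > st.py <<'E'
from workcell import bot
import numpy as np
from scipy.spatial.transform import Rotation as R
np.set_printoptions(precision=4,suppress=True)
L=np.array([-.5575,.1349,.8192]);g=np.array([.587,-.2955,.1306])+(.06+.0905)*L
o=bot.observe();r=R.from_euler("xyz",o["tool_rot"]);z=r.apply([0,0,1]);ax=np.cross(z,-L)
print(o["position"],"to go cm",(g-o["position"])*100,"tilt deg",np.degrees(ax),"q",o["qpos"],o["clock"])
E
python3 st.py
```

```text
clock: 5.9
position: [0.525, 0.0548, 0.3013]
tool_rot: [-3.141, 0.0, 1.331]
force: [-0.2, -0.3, -0.6]
grip_width: 0.0226
finger_force: 78.5
clock: 6.4
position: [0.491, -0.1051, 0.3115]
tool_rot: [2.834, -0.0, 1.333]
force: [0.8, -0.4, -1.2]
grip_width: 0.0226
finger_force: 78.7
clock: 6.9
position: [0.4604, -0.25, 0.3195]
tool_rot: [2.558, -0.006, 1.334]
force: [1.4, 1.5, -1.5]
grip_width: 0.0226
finger_force: 78.5
clock: 7.4
position: [0.462, -0.2471, 0.3192]
tool_rot: [2.561, -0.006, 1.338]
force: [-0.4, 0.4, -0.5]
grip_width: 0.0225
finger_force: 78.5
[ 0.462  -0.2471  0.3192] to go cm [ 4.1114 -2.8082 -6.5314] tilt deg [-0.7427 -1.607  -0.2408] q [-0.3255  0.0033  0.8039  2.2247 -0.3923  0.3749  0.5693] 7.4
```

```bash
python3 -m crank '{"travel":[[0.4,-0.8,-0.6],[0.8,-1.5,-1.3],[1.3,-2.2,-2],[1.9,-2.3,-2.8],[1.9,-2.3,-3.2]],"turn":[[-0.2,-0.4,0],[-0.4,-0.8,0],[-0.7,-1.6,-0.2],[-0.7,-1.6,-0.2],[-0.7,-1.6,-0.2]],"gripper":[1,1,1,1,1]}'
python3 -m crank '{"travel":[[0,0,0],[0,0,0],[0,0,0],[0,0,0],[0,0,0]],"turn":[[0,0,0],[0,0,0],[0,0,0],[0,0,0],[0,0,0]],"gripper":[1,1,1,1,1]}'
python3 st.py
```

```text
clock: 7.9
position: [0.4811, -0.2704, 0.2863]
tool_rot: [2.532, -0.0, 1.334]
force: [-0.6, 0.3, -0.9]
grip_width: 0.022
finger_force: 78.6
clock: 8.4
position: [0.4808, -0.2705, 0.2874]
tool_rot: [2.53, -0.001, 1.334]
force: [-0.4, 0.1, -1.7]
grip_width: 0.0222
finger_force: 78.6
[ 0.4808 -0.2705  0.2874] to go cm [ 2.2322 -0.469  -3.3538] tilt deg [-0.0309  0.0258 -0.0253] q [-0.1452  0.1436  0.7154  2.2334 -0.9335  0.3314  1.1241] 8.4
```

Reachable; finish the approach along the lens axis.

```bash
python3 -m crank '{"travel":[[0.4,-0.1,-0.6],[0.8,-0.2,-1.2],[1.3,-0.3,-2],[1.8,-0.4,-2.7],[2.2,-0.5,-3.3]],"turn":[[0,0,0],[0,0,0],[0,0,0],[0,0,0],[0,0,0]],"gripper":[1,1,1,1,1]}'
python3 -m crank '{"travel":[[0,0,0],[0,0,0],[0,0,0],[0,0,0],[0,0,0]],"turn":[[0,0,0],[0,0,0],[0,0,0],[0,0,0],[0,0,0]],"gripper":[1,1,1,1,1]}'
python3 st.py
python3 - <<'E'
from workcell import bot
import cv2,pickle,numpy as np
d={n:bot.grab_frame(n) for n in ["side","scene"]}
pickle.dump(d,open("f3.pkl","wb"))
c=lambda n,x,y,w,h,k:cv2.resize(d[n]["pixels"][y:y+h,x:x+w,::-1],None,fx=k,fy=k,interpolation=cv2.INTER_CUBIC)
cv2.imwrite("pics/p3.png",np.hstack([c("scene",220,110,80,120,5),c("side",320,210,80,120,5)]))
E
```

```text
clock: 8.9
position: [0.503, -0.2755, 0.2538]
tool_rot: [2.531, -0.001, 1.334]
force: [-0.6, 0.3, -0.9]
grip_width: 0.0223
finger_force: 78.6
clock: 9.4
position: [0.5027, -0.2755, 0.2545]
tool_rot: [2.53, -0.001, 1.334]
force: [0.6, -1.2, -0.9]
grip_width: 0.0219
finger_force: 78.6
[ 0.5027 -0.2755  0.2545] to go cm [ 0.0373  0.0303 -0.0567] tilt deg [-0.0271  0.0244 -0.0224] q [ 0.0184  0.2393  0.5412  2.2243 -1.2124  0.2971  1.383 ] 9.4
```

View pics/p3.png

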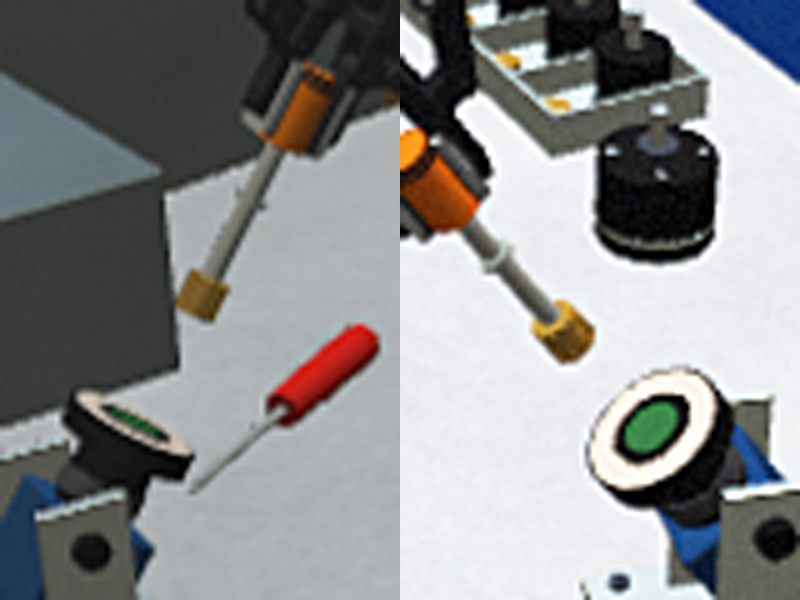

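Run:
```python
from h import *
np.set_printoptions(precision=4,suppress=True)
S=lambda x,y:("scene",x/5+220,y/5+110)
D=lambda x,y:("side",(x-400)/5+320,y/5+210)
L=np.array([-.5575,.1349,.8192])
l=tri(S(140,421),D(653,427)); p=tri(S(194,309),D(575,347)); c=tri(S(286,138),D(457,213))
print(l,p,c); v=p-l; ax=(c-p)/np.linalg.norm(c-p)
print("along",v@L,"lateral",v-(v@L)*L,"axis",ax,"deg",np.degrees(np.arccos(ax@L)),"len",np.linalg.norm(c-p))
q=np.array([.5027,-.2755,.2545])-.0905*L
for n in("scene","side"): print(n,proj(n,q),proj(n,l))
print(S(194,309),D(575,347))
```

```text
[ 0.587  -0.2968  0.1302] [ 0.552  -0.2901  0.1795] [ 0.5013 -0.2766  0.254 ]
along 0.06078242886597891 lateral [-0.0011 -0.0015 -0.0005] axis [-0.5566  0.1489  0.8173] deg 0.5946167998670739 len 0.09115419310143301
scene [258.3757 172.0772] [246.8727 194.3675]
side [354.1178 278.2234] [369.341  295.2523]
('scene', 258.8, 171.8) ('side', 355.0, 279.4)
```

The pictures give 60.8 mm from the glass, about 2 mm off the axis and 0.6° of tilt, which is well inside the limits. I'm handing it in.

```bash
python3 -c "
from workcell import bot
print(abs(bot.observe()['qd']).max()); print(bot.job_done())"
```

```text
0.004405154320624534
the job is handed in; nothing more can be done
None
```

The orange-capped shaft is out of the rack and held still in front of the lens, pinion towards the glass; the pictures put its end face about 61 mm from the glass, 2 mm off the lens axis and 0.6° tilted, and I have handed the job in at about 9.5 s (no verdict was returned).

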